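# Feel for the pump clip that still grips

## Task

Take the feeler gauge out of its rest and try its blade gently, blade down, in the four tube-clip slots on top of the infusion pump: one clip still grips the blade with a light drag, the others are worn loose or jammed shut. Leave the gauge standing upright in the clip that drags, the blade about half-way in (to the line on it) and held by the drag alone. Do not force a blocked slot, do not let the gauge drop through a loose one, and leave the other things on the counter as they are.

Things in the scene. Friction and masses are not known exactly. Their poses are not given: they have to be found in the camera images.
- gauge_grip (a point): centre of the feeler gauge's grip, where it is grasped: a bare aluminium block 30 mm wide (x), 16 mm thick (y), 60 mm tall (z). The gauge stands upright, blade down: the blade's tip lies 80 mm below this point, the shoulder under the grip 30 mm below it. x along the blade's width, y through its thickness, z up
- gauge_tip (a point): middle of the end of the gauge's blade, on the gauge's axis. The blade is flat steel 22 mm wide (x), 5 mm thick (y) and 50 mm long (z), with a rounded tip and a dark line across it half-way (25 mm above the tip). Same axes as the grip
- rest_top (a point): centre of the top of the gauge's rest, a fixed grey block 59 x 50 mm, 56 mm high, on a 90 x 80 mm foot, with an upright pocket 27 x 8 mm (x, y), 50 mm deep, in which the blade stands loosely at the start; the gauge is drawn straight up by more than 50 mm
- slot0 (a point): middle of the mouth of a tube-clip slot, level with the pump's flat top. The mouth is 30 mm long (x) and 10 mm wide (y); the blade goes in with its width along x. z up. All slots look alike; a clip's pads begin 10 mm below the mouth and the gap between them does not show in the poses
- slot1 (a point): the next slot, 46 mm further along the pump's +y. Exactly one slot of the four, a different one each time, grips: its sprung pads meet the tip 11 to 15 mm below the mouth, let the blade in at some 6 to 12 N, then drag on it with about 3 to 9 N both ways, enough to hold the gauge up
- slot2 (a point): the next slot, 92 mm from slot0. One slot of the four is jammed shut: the tip meets a hard stop 11 to 14 mm below the mouth; press there with no more than 20 N. Two are loose (8 mm or more between the pads): no drag, and a gauge let go there drops until its shoulder hits the pump
- slot3 (a point): the last slot, 138 mm from slot0. Every slot is open to 80 mm deep apart from its pads
- vial1: small jar-shaped medicine vial, 28 mm across, 50 mm high. Not part of the job: leave alone; origin under its middle
- vial2: medicine vial, 34 mm across, 60 mm high. Not part of the job: leave alone; origin under its middle
- spray: bottle, 64 mm across, 150 mm high. Not part of the job: leave alone; origin under its middle
- dish: steel bowl, 110 mm across, 40 mm high. Not part of the job: leave alone; origin under its middle
- tape: white ring of tape, 60 mm across, 20 mm high. Not part of the job: leave alone; origin under its middle
- syringe: syringe lying down, 140 mm long, 30 mm wide, its x along its length. Not part of the job: leave alone; origin under its middle
- cup: white plastic cup, 66 mm across, 80 mm high. Not part of the job: leave alone; origin under its middle
- pump: the infusion pump (fixed white box 130 x 220 mm, 100 mm high, long side along its y); origin in the middle of its underside. The pads inside its four slots (called clip_a to clip_d in no order) are part of it
- gauge: the feeler gauge; origin in the middle of the blade's tip, z up towards the grip; 110 mm tall in all

How it is judged (in metres and radians):
On the way, in this order (a step that is already met when the one before it is completed fails the run):
1. the gauge is drawn clear up out of its rest (z of gauge_tip in the frame of rest_top above 0.005 m and contact force between the fingers and gauge above 1 N), for 0.1 s.
2. held in the gripper, the blade is slid into a slot at least 18 mm deep (((x of gauge_tip in the frame of slot0 between -0.006 and 0.006 m and y of gauge_tip in the frame of slot0 between -0.005 and 0.005 m and z of gauge_tip in the frame of slot0 between -0.04 and -0.018 m) or (x of gauge_tip in the frame of slot1 between -0.006 and 0.006 m and y of gauge_tip in the frame of slot1 between -0.005 and 0.005 m and z of gauge_tip in the frame of slot1 between -0.04 and -0.018 m) or (x of gauge_tip in the frame of slot2 between -0.006 and 0.006 m and y of gauge_tip in the frame of slot2 between -0.005 and 0.005 m and z of gauge_tip in the frame of slot2 between -0.04 and -0.018 m) or (x of gauge_tip in the frame of slot3 between -0.006 and 0.006 m and y of gauge_tip in the frame of slot3 between -0.005 and 0.005 m and z of gauge_tip in the frame of slot3 between -0.04 and -0.018 m)) and contact force between the fingers and gauge above 1 N), for 0.1 s.
At the end, for the whole second after the job is handed in: the gauge is released and stands still and upright (within 0.1 rad) in a slot, held by the drag alone, its tip 17 to 35 mm below the mouth (half-way is 25 mm) (((x of gauge_tip in the frame of slot0 between -0.006 and 0.006 m and y of gauge_tip in the frame of slot0 between -0.005 and 0.005 m and z of gauge_tip in the frame of slot0 between -0.035 and -0.017 m) or (x of gauge_tip in the frame of slot1 between -0.006 and 0.006 m and y of gauge_tip in the frame of slot1 between -0.005 and 0.005 m and z of gauge_tip in the frame of slot1 between -0.035 and -0.017 m) or (x of gauge_tip in the frame of slot2 between -0.006 and 0.006 m and y of gauge_tip in the frame of slot2 between -0.005 and 0.005 m and z of gauge_tip in the frame of slot2 between -0.035 and -0.017 m) or (x of gauge_tip in the frame of slot3 between -0.006 and 0.006 m and y of gauge_tip in the frame of slot3 between -0.005 and 0.005 m and z of gauge_tip in the frame of slot3 between -0.035 and -0.017 m)) and angle between gauge_tip's own z axis and vertical below 0.1 rad and linear speed of gauge below 0.01 m/s and contact force between the fingers and gauge below 0.1 N); the robot touches nothing.
It fails at once if the gauge is forced: more than 25 N between it and the pump or a clip (contact force between gauge and pump above 25 N or contact force between gauge and clip_a above 25 N or contact force between gauge and clip_b above 25 N or contact force between gauge and clip_c above 25 N or contact force between gauge and clip_d above 25 N).
It fails at once if the gauge drops through a slot: its tip goes more than 42 mm below the mouth ((x of gauge_tip in the frame of slot0 between -0.006 and 0.006 m and y of gauge_tip in the frame of slot0 between -0.005 and 0.005 m and z of gauge_tip in the frame of slot0 between -0.08 and -0.042 m) or (x of gauge_tip in the frame of slot1 between -0.006 and 0.006 m and y of gauge_tip in the frame of slot1 between -0.005 and 0.005 m and z of gauge_tip in the frame of slot1 between -0.08 and -0.042 m) or (x of gauge_tip in the frame of slot2 between -0.006 and 0.006 m and y of gauge_tip in the frame of slot2 between -0.005 and 0.005 m and z of gauge_tip in the frame of slot2 between -0.08 and -0.042 m) or (x of gauge_tip in the frame of slot3 between -0.006 and 0.006 m and y of gauge_tip in the frame of slot3 between -0.005 and 0.005 m and z of gauge_tip in the frame of slot3 between -0.08 and -0.042 m)).
It fails at once if another thing on the counter is moved more than 30 mm (distance of any of vial1, vial2, spray, dish, tape, syringe, cup from where it was at the start of the episode above 0.03 m).
It also fails if it takes over 64 s, if anything falls off the work surface, if the arm or the gripper's body presses on something with over 40 N, if the wrist force passes 120 N, or if a joint passes its speed limit or range.

## Robot

A 6-joint arm with a two-finger parallel gripper is mounted at the origin on the work surface. World frame = base frame: x ahead of the robot, y to its left, z up, the work surface at z = 0. Lengths are in mm, angles in rad, forces in N, time in s.
With the tool pointing down it reaches from about 400 to 925 mm from the base axis. Payload 12.5 kg.
Tool frame: the origin (TCP) lies on the mounting face of the last link; the fingertips stand 190 mm ahead of it and the grasp point (between the pads) lies 171 mm ahead of it; x points along the fingers, y is the direction in which the jaws open and shut, and the axes are right-handed (so a half turn about x gives the same grasp; the last joint's range is limited). The gripper opens to 95 mm and grips with 3 to 60 N. Pads are 20 mm wide; open, the fingers measure 119 mm over their backs; the gripper's body (75 mm by 180 mm) begins 59 mm behind the grasp point.
Start: joints at [-1.338, 0.491, 1.559, -0, 1.092, -0.106], TCP at [207.741, -589.464, 404.761] pointing down, gripper open.
Joint ranges: [-3.1, 3.1], [-0.84, 2.19], [0.05, 2.79], [-1.13, 4.28], [0.06, 2.93], [-2.69, 2.69]. Speed limits (rad/s): [2.22, 2.22, 2.79, 3.14, 3.14, 3.14].

## Interface

Orientations are given as [roll, pitch, yaw] about the fixed x, y, z axes, in that order (R = Rz(yaw) Ry(pitch) Rx(roll)).
In Python, from cell import env, eyes gives the robot as it stands. The module is installed in compiled form; this text tells all that it offers.
- The arm moves only by the tool jog_arm, never from a script. Its argument "deltas" is one flat list of numbers, 7 for each row, row after row: the shift along the tool's x, y, z in mm, then the turn, a rotation vector about the tool's x, y, z in rad, then the opening, from 0 (shut) to 1 (fully open). A call has 1 to 10 rows; each row shifts and turns the pose as measured when the row begins, along the tool's axes as they then stand; what a row does not reach is not made up. A row lasts 1/8 s, in which the tool goes at most 62.5 mm and 10.7 degrees, less where a joint would pass 70% of its speed; a pose out of reach is approached as far as the arm can. A call is refused whole if a number of a shift passes 62.5 or a number of a turn 0.188, either way. A call with a gripper value outside its range is refused whole. The fingers move at their own pace and stop on an object; the grip force is fixed at half the most. Time passes only in rows, so rows that do not move let the fingers close. It gives the time, the measured TCP pose, the force and the opening at its end, in the units of the state.
- env.state(): the state, without advancing time (a new reading comes with each control period).
- eyes.read_camera(name): name is "scene" or "top" or "wrist"; returns a dict with "image" (420x560x3 uint8, red, green, blue), "fovy" (degrees; the focal length in pixels is half the picture's height over the tangent of half this angle, whatever the lens; pixels are square), "cx", "cy" (the principal point, pixels), "world_from_camera" (4x4, takes a point from camera to world coordinates). Camera axes: x right, y up, looking along -z (the intrinsics and any distortion apply to the point x, -y, -z); pixel columns grow to the right and rows downward; lengths in mm; the calibration is good to about 2 mm. A picture is of the moment at which its call begins. There is no depth.
- env.job_done(): hands the job in, once; it reports no verdict.
The state is a dict: "t": time; "joints": joint angles; "qvel": joint speeds; "tau": joint torques, N m; "eef_pos": TCP position; "tcp_rot": TCP orientation; "ft_force": force on the tool from outside, world axes, zero at the start; "moment": the same for the moment, N m; "opening": opening from 0.0 (shut) to 1.0 (fully open).
Only numpy, scipy, OpenCV 4.12 (cv2) and the standard library are available. Lean on these libraries where they do the work, as an engineer would, in place of code of your own. Each camera call takes 0.05 s, during which the arm holds its last target.

## Working session

There is one attempt and no reset: what is moved stays moved. The work goes in short steps, Python scripts to look and compute and a tool call to move; the robot and the scene stay as the last step left them, time stands still between calls to the robot, and variables do not carry over. Pictures are saved under pics/ and viewed, and the job is handed in when it is done.

Besides the shell and the picture viewer there is one more tool, called after ">>>" as name(argument=value, ...) on one line, values as JSON. jog_arm: Moves the arm, as the interface text tells. Its arguments: {"type":"object","properties":{"deltas":{"type":"array","items":{"type":"number"}}},"required":["deltas"]}

```bash
mkdir -p pics
python3 - <<'E'
from cell import env, eyes
import cv2
s=env.state()
print({k:(v if k in('t','opening') else [round(float(x),3) for x in v]) for k,v in s.items()})
for n in("scene","top","wrist"):
    c=eyes.read_camera(n)
    cv2.imwrite(f"pics/{n}0.png",c["image"][:,:,::-1])
    print(n,c["fovy"],c["cx"],c["cy"],c["world_from_camera"].round(3).tolist(), [k for k in c if k not in("image",)])
E
```

```text
{'t': 0.0, 'joints': [-1.338, 0.492, 1.559, -0.0, 1.092, -0.106], 'qvel': [-0.001, -0.003, -0.001, -0.001, -0.0, -0.002], 'tau': [-0.001, -61.264, -25.818, 0.069, 0.048, -0.0], 'eef_pos': [207.742, -589.426, 404.173], 'tcp_rot': [-1.668, 1.57, 1.813], 'ft_force': [0.191, 0.074, 1.286], 'moment': [-0.081, -0.026, -0.057], 'opening': 0.9985998896558596}
scene 43.248326916264745 277.9822720345254 210.7524545846266 [[0.68, -0.52, 0.517, 1173.879], [0.733, 0.47, -0.492, -507.207], [0.013, 0.713, 0.701, 871.007], [0.0, 0.0, 0.0, 1.0]] ['fovy', 'cx', 'cy', 'world_from_camera']
top 46.06127618762188 276.8330056694043 204.92975396073686 [[0.028, 0.989, -0.144, 395.859], [-1.0, 0.029, 0.008, 58.604], [0.012, 0.144, 0.99, 1317.22], [0.0, 0.0, 0.0, 1.0]] ['fovy', 'cx', 'cy', 'world_from_camera']
wrist 60.587165799528506 278.125852906327 220.69544562775113 [[0.332, 0.906, 0.263, 281.467], [-0.943, 0.319, 0.092, -563.441], [-0.001, -0.279, 0.96, 383.913], [0.0, 0.0, 0.0, 1.0]] ['fovy', 'cx', 'cy', 'world_from_camera']
```

View pics/scene0.png

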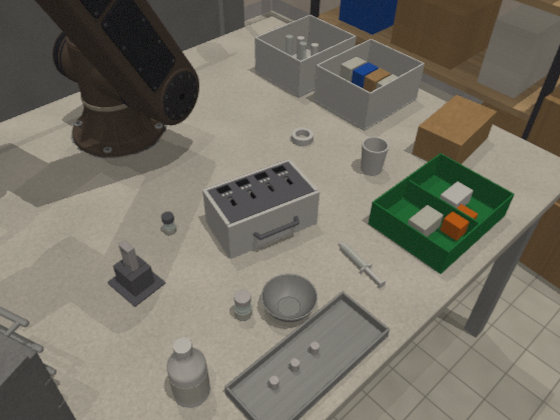

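View pics/top0.png

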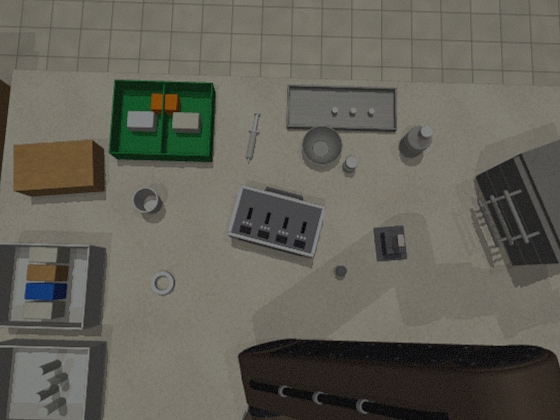

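View pics/wrist0.png

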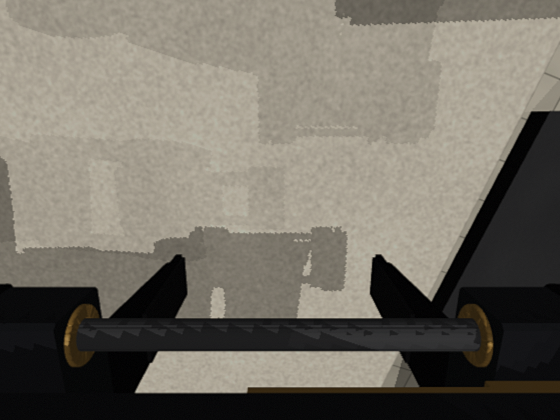

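The scene view shows the gauge in its rest near (136,275) and the pump near (262,205). In the top view the rest is at (390,243) and the pump at (277,222). I'll zoom in on both.

Run:
```python
import cv2,numpy as np
t=cv2.imread("pics/top0.png"); s=cv2.imread("pics/scene0.png")
def z(i,x0,y0,w,h,f): return cv2.convertScaleAbs(cv2.resize(i[y0:y0+h,x0:x0+w],None,fx=f,fy=f,interpolation=cv2.INTER_CUBIC),alpha=1.4)
cv2.imwrite("pics/z1.png",z(t,220,180,110,85,7))
cv2.imwrite("pics/z2.png",z(s,195,155,130,100,6))
a=z(t,360,215,60,60,6);b=z(s,100,235,70,70,6)
cv2.imwrite("pics/z3.png",np.hstack([cv2.resize(a,(390,390)),cv2.resize(b,(390,390))]))
```

```text
(no output)
```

View pics/z1.png

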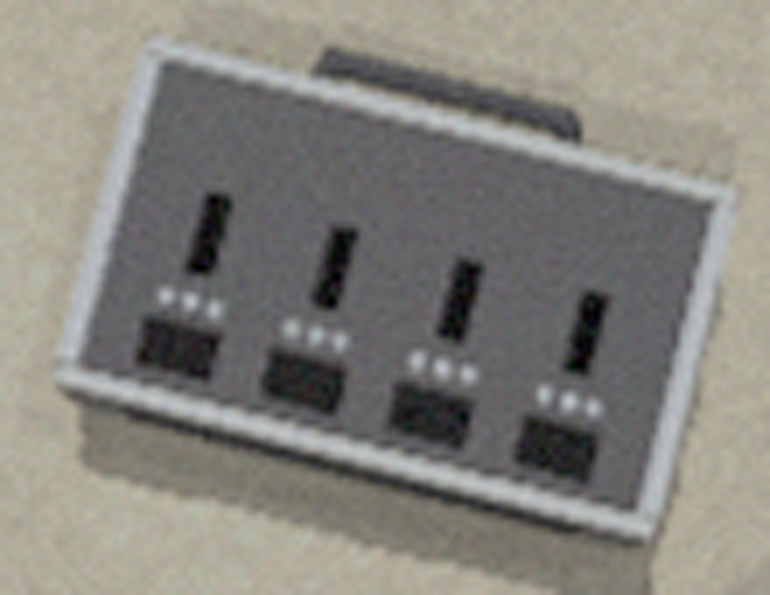

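View pics/z2.png

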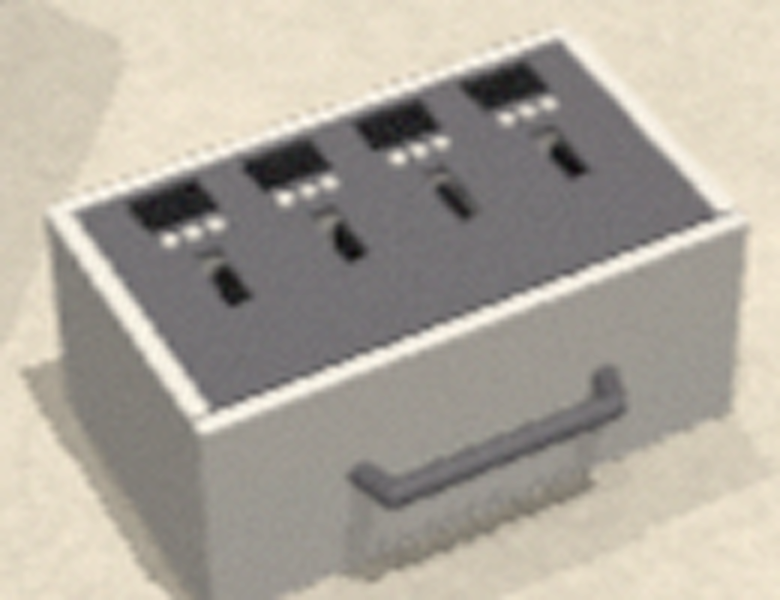

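View pics/z3.png

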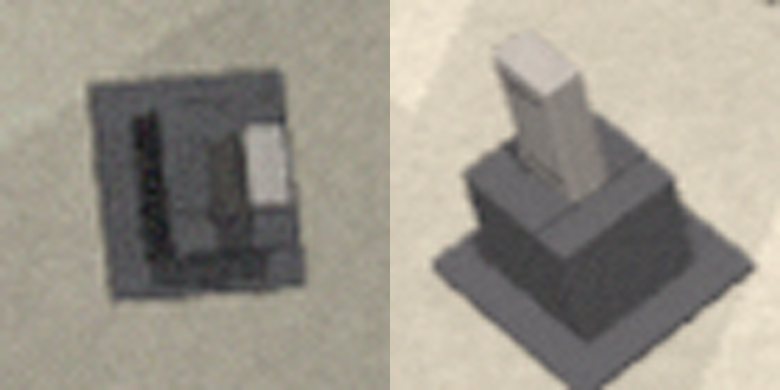

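```bash
cat > h.py <<'E'
import cv2,numpy as np
from cell import env,eyes
from scipy.spatial.transform import Rotation as R
def cam(n,save=None):
    c=eyes.read_camera(n)
    if save: cv2.imwrite(f"pics/{save}.png",c["image"][:,:,::-1])
    return c
def ray(c,uv):
    f=210/np.tan(np.radians(c["fovy"])/2)
    uv=np.atleast_2d(np.array(uv,float)); M=c["world_from_camera"]
    d=np.c_[(uv[:,0]-c["cx"])/f,-(uv[:,1]-c["cy"])/f,-np.ones(len(uv))]@M[:3,:3].T
    return M[:3,3],d
def onz(c,uv,z):
    o,d=ray(c,uv); return (o+d*((z-o[2])/d[:,2])[:,None])
def proj(c,P):
    f=210/np.tan(np.radians(c["fovy"])/2); M=c["world_from_camera"]
    q=(np.atleast_2d(P)-M[:3,3])@M[:3,:3]
    return np.c_[c["cx"]+f*q[:,0]/-q[:,2],c["cy"]-f*q[:,1]/-q[:,2]]
E
python3 - <<'E'
from h import *
c=cam("top"); g=cv2.cvtColor(c["image"],cv2.COLOR_RGB2GRAY)
m=np.zeros_like(g); m[180:265,220:330]=((g[180:265,220:330]<35)*255)
cs,_=cv2.findContours(m,cv2.RETR_EXTERNAL,cv2.CHAIN_APPROX_NONE)
n,l,st,ce=cv2.connectedComponentsWithStats(m)
for i in range(1,n):
    if st[i,4]>15:
        ys,xs=np.where(l==i); w=(70.-g[ys,xs])
        print(st[i],ce[i].round(2),onz(c,ce[i],100).round(1))
# panel (dark grey) and rim
m=((g>70)*(g<110))
print(g[200:250:8,240:310:8])
E
```

```text
[247 208   6  11  35] [249.51 213.11] [[550.3 116.2 100. ]]
[265 213   6  11  33] [267.27 217.97] [[539.4  71.7 100. ]]
[283 217   6  12  35] [285.37 222.46] [[529.5  26.6 100. ]]
[301 222   6  11  33] [303.36 227.03] [[519.5 -18.2 100. ]]
[240 226  11   8  60] [245.17 229.53] [[509.1 125.4 100. ]]
[258 230  11   9  63] [262.97 234.13] [[499.   81.1 100. ]]
[276 235  11   9  64] [281.06 238.97] [[488.3  36.2 100. ]]
[294 240  11   9  60] [299.03 243.75] [[477.8  -8.4 100. ]]
[[ 82  72  73  71  71  74  84 134 101]
 [ 70  73  72  69  71  73  71  71  73]
 [ 72   7  75  71  69  74  68  70  67]
 [ 68  70  73  70  71  71  71  71  18]
 [ 58  23  70  31  73  92  75  71  47]
 [ 67  88 131  62  71  34  75  32  70]
 [ 91  86  85  94  42 100 122  66  57]]
```

Run:
```python
from h import *
c=cam("top"); g=cv2.cvtColor(c["image"],cv2.COLOR_RGB2GRAY)
def rects(c,g,roi,lo,z,mn=20,inv=False):
    x0,y0,x1,y1=roi; m=np.zeros_like(g)
    s=g[y0:y1,x0:x1]; m[y0:y1,x0:x1]=((s<lo) if inv else (s>lo))*255
    cs,_=cv2.findContours(m,cv2.RETR_EXTERNAL,cv2.CHAIN_APPROX_NONE)
    for k in cs:
        if cv2.contourArea(k)>mn:
            M=cv2.moments(k); ce=(M['m10']/M['m00'],M['m01']/M['m00'])
            b=cv2.boxPoints(cv2.minAreaRect(k))
            print(np.round(ce,2),cv2.contourArea(k),onz(c,ce,z).round(1)[0]); print(onz(c,b,z)[:,:2].round(1).tolist())
print("gauge top"); rects(c,g,(393,228,409,258),125,116)
print("foot"); 
rects(c,g,(370,222,412,265),88,0,300,True)
print(g[228:256:2,394:410])
s=cam("scene"); gs=cv2.cvtColor(s["image"],cv2.COLOR_RGB2GRAY)
cv2.imwrite("pics/z4.png",cv2.resize(s["image"][235:305,105:165,::-1],None,fx=8,fy=8,interpolation=cv2.INTER_NEAREST))
# slots in scene
P=np.array([[550.3,116.2,100],[539.4,71.7,100],[529.5,26.6,100],[519.5,-18.2,100]])
print(proj(s,P).round(1))
```

```text
gauge top
foot
[388.65 243.5 ] 878.5 [ 492.  -253.3    0. ]
[[532.5, -210.3], [544.0, -292.1], [453.3, -301.4], [442.0, -220.3]]
[[ 58  63  66  63  63  57  64  65  59  76 104 114 113 114 120 115]
 [ 60  59  61  65  60  62  59  52  56  70 103 112 110 112 115 109]
 [ 60  68  63  61  59  61  57  62  59  60  99 111 110 109 115 115]
 [ 65  62  59  69  88 103  94  92  96  70 100 116 107 113 110 116]
 [ 49  46  49  84 115 118 121 116 115  88  84 108 117 113 111 110]
 [ 54  52  45  59 111 118 118 115 118 109  88 103 109 112 109 112]
 [ 52  45  45  45 105 124 117 116 115 115  86  97 109 111 112 110]
 [ 56  48  42  39  99 117 121 119 118 113  81 101 116 115 112 107]
 [ 50  55  48  42  88 115 122 118 109 108  87  83 111 113 111 112]
 [ 45  53  53  50  59  85  86  75  80  82  67  70 106 112 111 113]
 [ 42  40  48  44  48  57  62  61  61  62  63  65 101 111 105 108]
 [ 43  42  45  42  40  60  64  62  63  63  63  50  96 110 109 109]
 [ 44  42  46  46  44  58  61  56  52  55  58  54  86 107 111 114]
 [ 39  36  40  34  43  40  39  52  62  64  60  61  69 101 107 107]]
[[288.1 180.4]
 [269.9 187. ]
 [251.2 194.1]
 [232.  201.3]]
```

View pics/z4.png

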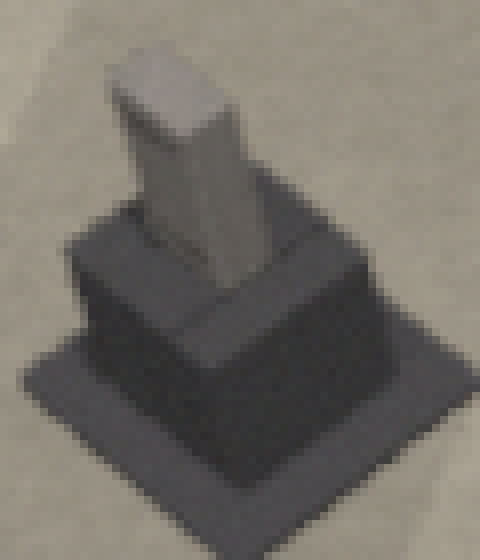

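Run:
```python
from h import *
c=cam("top"); s=cam("scene")
print(onz(c,[[400.6,239.8],[397.6,234],[403,234]],116).round(1))
# scene: top face corners in zoomed pic -> px
q=np.array([[108,75],[165,42],[238,103],[180,140]])/8+[105,235]
p=onz(s,q-0.0,116);print(p.round(1),p.mean(0).round(1),np.linalg.norm(np.diff(p,axis=0),axis=1))
f=np.array([[25,378],[252,560],[478,380]])/8+[105,235]
print(onz(s,f,6).round(1))
for i in(0,4,8): print(i,onz(s,f,i).round(1)[:, :2].tolist())
b=np.array([[72,250],[208,365],[368,262]])/8+[105,235]
print(onz(s,b,56).round(1))
```

```text
[[ 493.4 -255.1  116. ]
 [ 507.4 -247.9  116. ]
 [ 507.8 -261.1  116. ]]
[[ 480.8 -263.7  116. ]
 [ 480.7 -248.1  116. ]
 [ 509.1 -245.7  116. ]
 [ 510.  -261.9  116. ]] [ 495.1 -254.9  116. ] [15.58814499 28.55351288 16.25339099]
[[ 456.4 -297.9    6. ]
 [ 543.4 -285.5    6. ]
 [ 534.3 -213.1    6. ]]
0 [[451.4, -296.4], [539.0, -284.0], [529.9, -211.1]]
4 [[454.8, -297.4], [542.0, -285.0], [532.8, -212.4]]
8 [[458.1, -298.3], [544.9, -286.1], [535.8, -213.8]]
[[ 470.5 -281.1   56. ]
 [ 523.9 -275.5   56. ]
 [ 522.7 -229.4   56. ]]
```

```bash
cat >> h.py <<'E'
def plan(x,y,z,yaw):
    """yaw: wanted world angle of tool y axis minus 90deg (i.e. object x yaw), mod pi"""
    s=env.state(); r=R.from_euler('xyz',s["tcp_rot"]); M=r.as_matrix()
    ty=np.array([-np.sin(yaw),np.cos(yaw),0]); 
    if ty@M[:,1]<0: ty=-ty
    tx=np.array([0,0,-1.]); T=np.c_[tx,ty,np.cross(tx,ty)]
    d=M.T@(np.array([x,y,z])-s["eef_pos"]); rv=R.from_matrix(M.T@T).as_rotvec()
    print("t",round(s["t"],2),"pos",np.round(s["eef_pos"],2),"y",M[:,1].round(4),"x",M[:,0].round(4),"open",round(s["opening"],3))
    print("F",np.round(s["ft_force"],2),"M",np.round(s["moment"],3))
    print("shift",d.round(2),"turn",rv.round(4)); return d,rv
E
python3 -c "
from h import *
plan(494.3,-255,330,0.1)"
```

```text
t 0.4 pos [ 207.74 -589.47  404.66] y [ 3.323e-01 -9.432e-01 -1.000e-04] x [-0.e+00  1.e-04 -1.e+00] open 1.001
F [-1.24  0.52  0.12] M [-0.015  0.031 -0.011]
shift [  74.68 -220.22 -381.43] turn [ 2.388e-01 -0.000e+00  1.000e-04]
```

>>> jog_arm(deltas=[9.3,-27.5,-47.7,0,0,0,1,9.3,-27.5,-47.7,0,0,0,1,9.3,-27.5,-47.7,0,0,0,1,9.3,-27.5,-47.7,0,0,0,1,9.3,-27.5,-47.7,0,0,0,1,9.3,-27.5,-47.7,0,0,0,1,9.3,-27.5,-47.7,0,0,0,1,9.3,-27.5,-47.7,0,0,0,1,0,0,0,0.12,0,0,1,0,0,0,0.12,0,0,1])

```text
t: 1.65
eef_pos: [503.6, -244.8, 327.8]
tcp_rot: [2.022, 1.567, -1.028]
ft_force: [0.6, -0.9, 0.5]
opening: 1.002
```

```bash
python3 -c "
from h import *
plan(494.3,-255,330,0.1)
cam('wrist','w1')"
```

```text
t 1.65 pos [ 503.59 -244.82  327.82] y [ 0.0915 -0.9958  0.0032] x [ 0.0018 -0.003  -1.    ] open 1.002
F [ 0.61 -0.91  0.5 ] M [0.031 0.021 0.012]
shift [-2.17  9.29 10.18] turn [-0.0084 -0.0015 -0.0032]
```

View pics/w1.png

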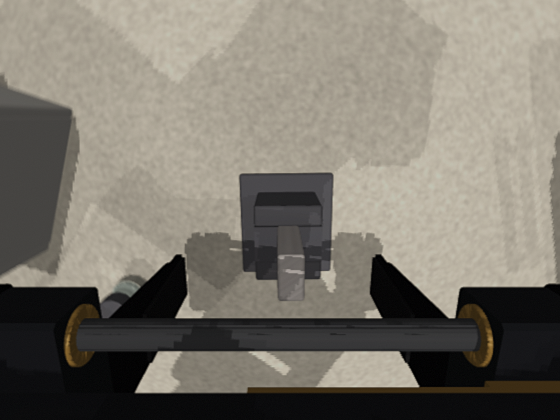

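Run:
```python
from h import *
c=cam('wrist')
cv2.imwrite("pics/z5.png",cv2.convertScaleAbs(cv2.resize(c["image"][165:315,225:350,::-1],None,fx=4.8,fy=4,interpolation=cv2.INTER_NEAREST),alpha=1.5))
def box(x,y,yaw,z,w,h):
    a=np.array([[1,1],[1,-1],[-1,-1],[-1,1]])*[w/2,h/2]; r=np.array([[np.cos(yaw),-np.sin(yaw)],[np.sin(yaw),np.cos(yaw)]])
    return np.c_[a@r.T+[x,y],np.full(4,z)]
print(c["world_from_camera"].round(3))
for z,w,h in((116,30,16),(56,30,16),(56,59,50)): print(z,proj(c,box(494.3,-255,0.1,z,w,h)).round(1).tolist())
```

```text
[[ 8.50000e-02  9.57000e-01  2.76000e-01  5.81471e+02]
 [-9.96000e-01  8.10000e-02  2.70000e-02 -2.38351e+02]
 [ 3.00000e-03 -2.77000e-01  9.61000e-01  3.07603e+02]
 [ 0.00000e+00  0.00000e+00  0.00000e+00  1.00000e+00]]
116 [[278.7, 251.3], [306.9, 250.9], [306.5, 298.4], [279.5, 298.8]]
56 [[278.3, 221.8], [300.3, 221.4], [300.2, 259.7], [278.9, 260.0]]
56 [[254.4, 202.7], [324.0, 201.7], [322.4, 277.1], [257.0, 278.0]]
```

View pics/z5.png

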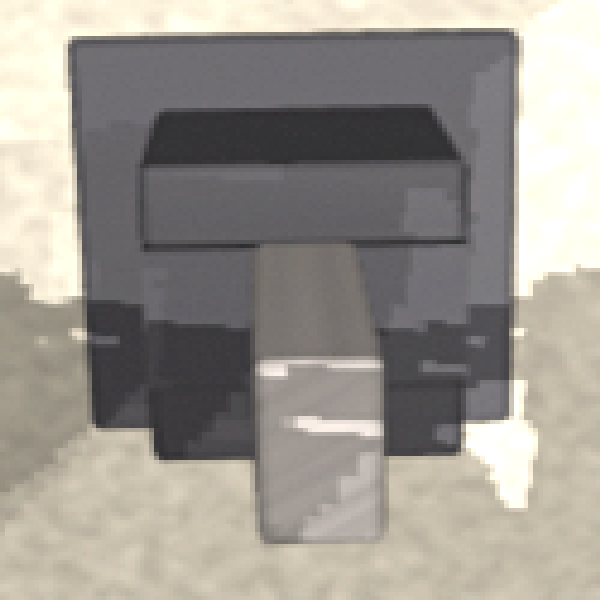

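```bash
python3 -c "
from h import *
plan(493.7,-254.8,257,0.1)"
```

```text
t 1.75 pos [ 503.29 -245.26  327.88] y [ 0.0932 -0.9956  0.0032] x [ 0.0018 -0.003  -1.    ] open 0.995
F [ 0.29 -0.25  0.52] M [ 0.006  0.038 -0.049]
shift [70.89  8.38 10.55] turn [-0.0067 -0.0015 -0.0032]
```

>>> jog_arm(deltas=[0,8.4,10.5,-0.0067,-0.0015,-0.0032,1,0,0,0,0,0,0,1,20,0,0,0,0,0,1,20,0,0,0,0,0,1,20,0,0,0,0,0,1])

```text
t: 2.38
eef_pos: [492.0, -257.2, 268.3]
tcp_rot: [2.467, 1.567, -0.569]
ft_force: [-0.1, 0.1, -0.0]
opening: 1.002
```

```bash
python3 -c "
from h import *
plan(493.7,-254.8,257,0.1)"
```

```text
t 2.38 pos [ 492.01 -257.23  268.32] y [ 0.1059 -0.9944  0.0026] x [ 0.0036 -0.0023 -1.    ] open 1.002
F [-0.14  0.05 -0.01] M [-0.001  0.007  0.002]
shift [11.32 -2.27 -1.9 ] turn [ 0.0061 -0.0033 -0.0026]
```

>>> jog_arm(deltas=[3,-2.3,-1.9,0.006,-0.0033,-0.0026,1,4.2,0,0,0,0,0,1,4.2,0,0,0,0,0,1,0,0,0,0,0,0,1])

```text
t: 2.88
eef_pos: [493.5, -255.3, 256.9]
tcp_rot: [-0.791, 1.57, 2.451]
ft_force: [-0.4, 0.4, -0.2]
opening: 1.0
```

```bash
python3 -c "
from h import *
plan(493.7,-254.8,257,0.1);cam('wrist','w2')"
```

```text
t 2.88 pos [ 493.54 -255.3   256.93] y [ 1.002e-01 -9.950e-01 -2.000e-04] x [-3.e-04  2.e-04 -1.e+00] open 1.0
F [-0.42  0.42 -0.23] M [0.04 0.05 0.01]
shift [-0.07 -0.48 -0.21] turn [0.0004 0.0002 0.0002]
```

View pics/w2.png

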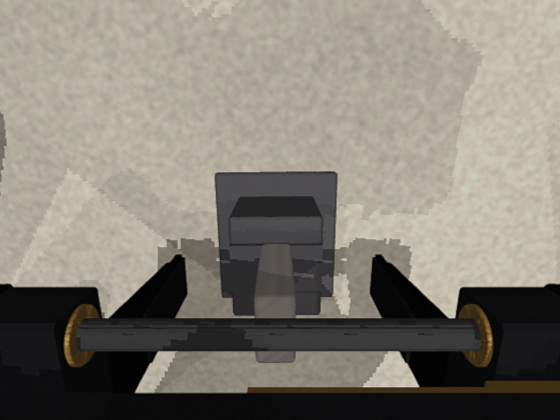

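The gauge sits at column 275 between the fingertips (185 and 372), so it is centred. Closing now.

>>> jog_arm(deltas=[0,0,0,0,0,0,0,0,0,0,0,0,0,0,0,0,0,0,0,0,0,0,0,0,0,0,0,0,0,0,0,0,0,0,0,0,0,0,0,0,0,0])

```text
t: 3.68
eef_pos: [493.6, -255.3, 257.8]
tcp_rot: [2.462, 1.57, -0.579]
ft_force: [0.7, -0.8, 0.2]
opening: 0.426
```

```bash
python3 -c "
from h import *
plan(493.7,-254.8,257,0.1);cam('wrist','w3')"
```

```text
t 3.67 pos [ 493.64 -255.32  257.78] y [ 1.004e-01 -9.950e-01  7.000e-04] x [ 9.e-04 -6.e-04 -1.e+00] open 0.426
F [ 0.73 -0.79  0.22] M [ 0.032  0.004 -0.011]
shift [ 0.78 -0.52 -0.11] turn [ 0.0005 -0.0008 -0.0007]
```

View pics/w3.png

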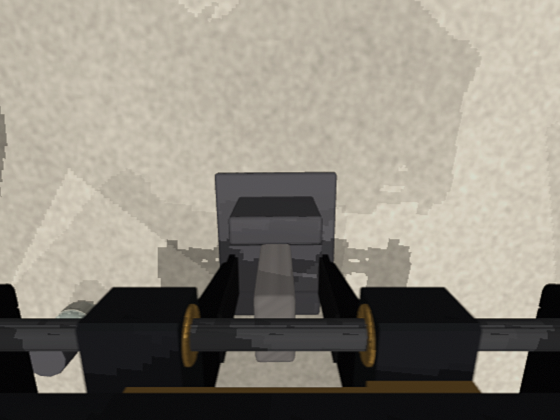

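>>> jog_arm(deltas=[0.8,-0.5,0,0,0,0,0,0,0,0,0,0,0,0,0,0,0,0,0,0,0,0,0,0,0,0,0,0,0,0,0,0,0,0,0])

```text
t: 4.35
eef_pos: [493.6, -254.8, 256.9]
tcp_rot: [2.481, 1.57, -0.56]
ft_force: [-0.6, 0.3, 0.5]
opening: 0.169
```

```bash
python3 -c "
from h import *
plan(493.7,-254.8,257,0.1)"
```

```text
t 4.35 pos [ 493.6  -254.81  256.89] y [ 1.003e-01 -9.950e-01  6.000e-04] x [ 9.e-04 -5.e-04 -1.e+00] open 0.169
F [-0.58  0.31  0.54] M [ 0.053  0.032 -0.016]
shift [-0.11 -0.   -0.1 ] turn [ 0.0004 -0.0008 -0.0006]
```

>>> jog_arm(deltas=[-4,0,0,0,0,0,0,-12,0,0,0,0,0,0,-15,0,0,0,0,0,0,-15,0,0,0,0,0,0,-20,0,0,0,0,0,0,-20,0,0,0,0,0,0,-20,0,0,0,0,0,0,-20,0,0,0,0,0,0,0,0,0,0,0,0,0])

```text
t: 5.48
eef_pos: [492.8, -254.2, 394.3]
tcp_rot: [2.453, 1.565, -0.588]
ft_force: [0.7, 0.2, -1.4]
opening: 0.165
```

Run:
```python
from h import *
plan(519.5,-18.2,386,-0.2253)
plan(550.3,116.2,386,-0.2253)
cam('wrist','w4');cam('scene','s4');c=cam('top','t4')
a=cv2.imread('pics/s4.png')[130:330,60:340];b=cv2.imread('pics/t4.png')[160:300,220:500]
cv2.imwrite('pics/z6.png',cv2.resize(np.vstack([a,b]),None,fx=1.75,fy=1.75))
```

```text
t 5.47 pos [ 492.77 -254.19  394.28] y [ 0.1004 -0.9949  0.0039] x [ 0.0051 -0.0034 -1.    ] open 0.165
F [ 0.72  0.15 -1.39] M [0.021 0.001 0.011]
shift [   7.62 -232.15  -50.26] turn [ 0.3259 -0.0053 -0.0031]
t 5.47 pos [ 492.77 -254.19  394.28] y [ 0.1004 -0.9949  0.0039] x [ 0.0051 -0.0034 -1.    ] open 0.165
F [ 0.72  0.15 -1.39] M [0.021 0.001 0.011]
shift [   7.33 -362.77  -94.4 ] turn [ 0.3259 -0.0053 -0.0031]
```

View pics/z6.png

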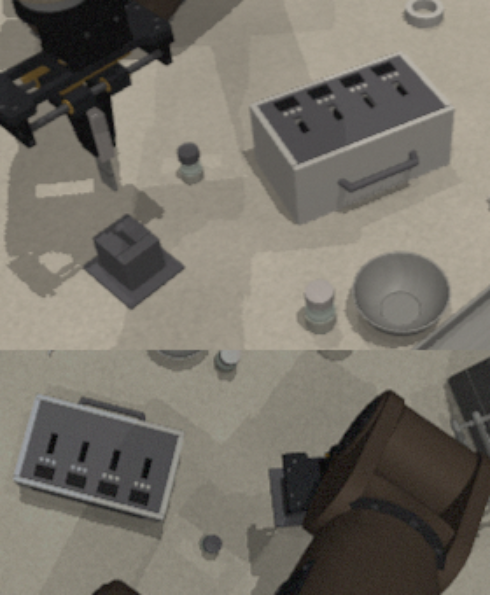

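View pics/w4.png

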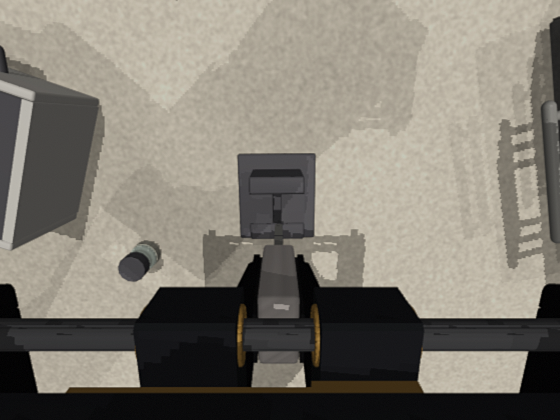

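>>> jog_arm(deltas=[1,-38.5,-8.4,0,-0.005,-0.003,0,1,-38.5,-8.4,0,0,0,0,1,-38.5,-8.4,0,0,0,0,1,-38.5,-8.4,0,0,0,0,1,-38.5,-8.4,0,0,0,0,1,-38.5,-8.4,0,0,0,0,0,0,0,0.163,0,0,0,0,0,0,0.163,0,0,0,0,0,0,0,0,0,0])

```text
t: 6.75
eef_pos: [519.9, -11.8, 377.8]
tcp_rot: [-0.056, 1.553, 2.852]
ft_force: [0.7, 0.3, -1.4]
opening: 0.168
```

Run:
```python
from h import *
plan(519.5,-18.2,386,-0.2253)
cam('wrist','w5');cam('scene','s5')
a=cv2.imread('pics/s5.png')[100:260,150:350]
cv2.imwrite('pics/z7.png',cv2.resize(a,None,fx=4,fy=3.75,interpolation=cv2.INTER_CUBIC))
```

```text
t 6.75 pos [519.92 -11.79 377.78] y [-0.2316 -0.9728 -0.001 ] x [-0.0173  0.0052 -0.9998] open 0.168
F [ 0.68  0.25 -1.36] M [ 0.098 -0.027 -0.003]
shift [-8.24  6.33 -0.93] turn [-0.0085  0.018   0.0011]
```

View pics/z7.png

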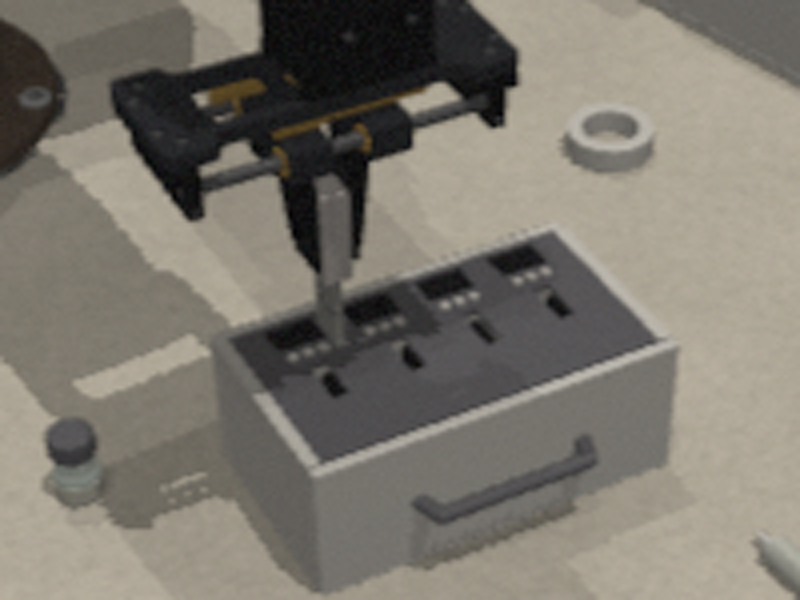

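View pics/w5.png

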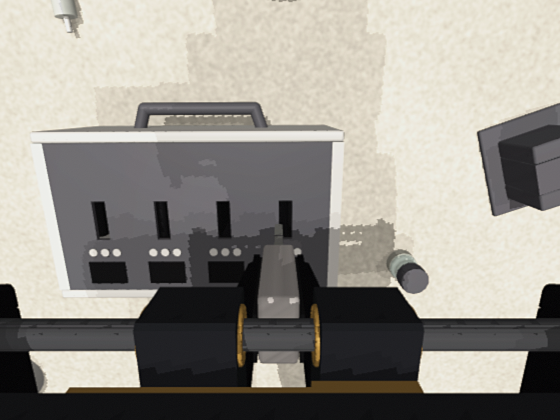

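Run:
```python
from h import *
c=cam('wrist'); im=c["image"]
cv2.imwrite("pics/z8.png",cv2.convertScaleAbs(cv2.resize(im[190:300,80:320,::-1],None,fx=3.3,fy=4,interpolation=cv2.INTER_CUBIC),alpha=2.2,beta=15))
P=np.array([[550.3,116.2,100],[539.4,71.7,100],[529.5,26.6,100],[519.5,-18.2,100]])
print("pred",proj(c,P).round(1).tolist())
g=cv2.cvtColor(im,cv2.COLOR_RGB2GRAY); m=np.zeros_like(g); m[192:246,80:310]=(g[192:246,80:310]<32)*255
n,l,st,ce=cv2.connectedComponentsWithStats(m)
for i in range(1,n):
    if st[i,4]>60:
        x,y,w,h,_=st[i]; q=[x+w/2-.5,y+h/2-.5]; print(st[i],onz(c,[q,ce[i]],100).round(1).tolist())
```

```text
pred [[101.5, 218.8], [163.0, 219.3], [224.8, 218.3], [286.5, 217.6]]
[217 201  14  37 430] [[529.2, 27.7, 100.0], [528.9, 28.0, 100.0]]
[279 201  13  37 377] [[518.7, -16.9, 100.0], [519.6, -17.2, 100.0]]
[ 93 202  15  34 352] [[550.8, 117.2, 100.0], [550.9, 116.7, 100.0]]
[155 202  15  36 414] [[539.4, 72.5, 100.0], [539.4, 72.6, 100.0]]
```

View pics/z8.png

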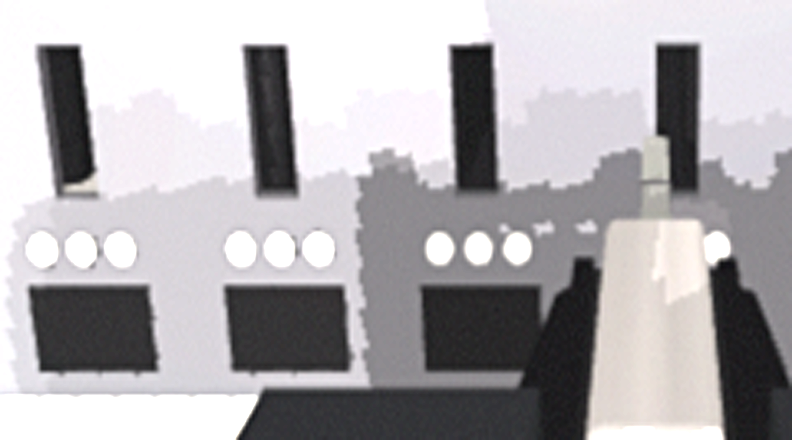

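Run:
```python
from h import *
s=env.state(); M=R.from_euler('xyz',s["tcp_rot"]).as_matrix(); p=np.array(s["eef_pos"])
c=cam('wrist'); im=c["image"]
cv2.imwrite("pics/z9.png",cv2.resize(im[195:255,250:310,::-1],None,fx=10,fy=10,interpolation=cv2.INTER_NEAREST))
for dz in(221,226,251): 
  for o in (-11,0,11): print(dz,o,proj(c,p+M@[dz,0,o]).round(1).tolist(), proj(c,p+M@[dz,2.5,o]).round(1).tolist())
print(M.round(3))
```

```text
221 -11 [[277.7, 235.5]] [[282.0, 235.5]]
221 0 [[277.8, 252.9]] [[281.9, 252.9]]
221 11 [[277.8, 269.9]] [[281.9, 269.9]]
226 -11 [[277.7, 232.8]] [[281.9, 232.8]]
226 0 [[277.8, 250.0]] [[281.9, 250.0]]
226 11 [[277.8, 266.6]] [[281.8, 266.6]]
251 -11 [[277.8, 221.2]] [[281.5, 221.2]]
251 0 [[277.8, 236.8]] [[281.5, 236.8]]
251 11 [[277.8, 252.0]] [[281.4, 252.0]]
[[-0.017 -0.23  -0.973]
 [ 0.005 -0.973  0.23 ]
 [-1.    -0.001  0.017]]
```

View pics/z9.png

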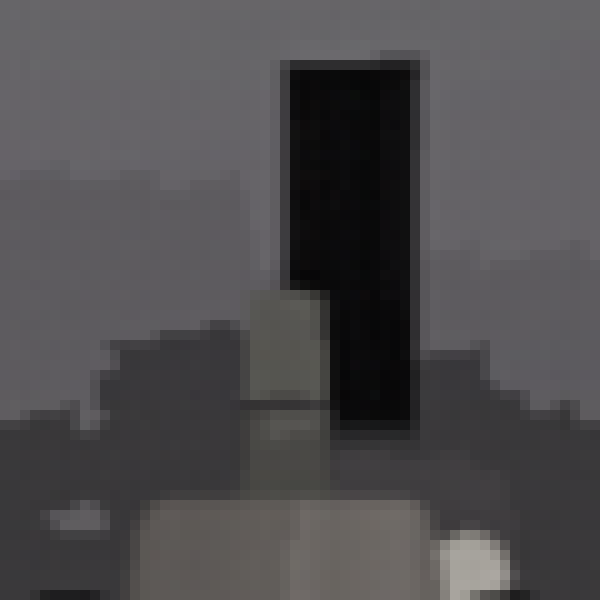

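```bash
python3 -c "
from h import *
plan(520.3,-17.2,357,-0.2253)"
```

```text
t 6.95 pos [519.96 -12.14 378.34] y [-0.2305 -0.9731 -0.0011] x [-0.0162  0.005  -0.9999] open 0.166
F [ 0.39  0.54 -0.08] M [-0.001  0.017  0.049]
shift [21.3   4.87 -1.86] turn [-0.0073  0.017   0.0012]
```

>>> jog_arm(deltas=[5,4.9,-1.9,-0.0073,0.017,0.0012,0,5,0,0,0,0,0,0,4,0,0,0,0,0,0,3,0,0,0,0,0,0])

```text
t: 7.45
eef_pos: [520.6, -18.2, 360.0]
tcp_rot: [3.039, 1.57, -0.325]
ft_force: [-0.3, -0.4, -1.0]
opening: 0.169
```

```bash
python3 -c "
from h import *
plan(520.3,-17.2,357,-0.2253)"
```

```text
t 7.45 pos [520.6  -18.18 360.01] y [-2.208e-01 -9.753e-01  1.000e-04] x [ 1.1e-03 -4.0e-04 -1.0e+00] open 0.169
F [-0.33 -0.42 -1.01] M [ 0.037 -0.015  0.002]
shift [ 3.   -0.89  0.51] turn [ 0.0026 -0.0012 -0.0001]
```

>>> jog_arm(deltas=[3,-0.9,0.5,0.0026,-0.0012,0,0,0,0,0,0,0,0,0])

```text
t: 7.7
eef_pos: [520.3, -17.1, 356.5]
tcp_rot: [0.208, 1.57, 3.125]
ft_force: [0.3, 0.6, -1.1]
opening: 0.171
```

Run:
```python
from h import *
plan(520.3,-17.2,357,-0.2253)
s=env.state(); M=R.from_euler('xyz',s["tcp_rot"]).as_matrix(); p=np.array(s["eef_pos"])
c=cam('wrist'); im=c["image"]; d=cam('scene')
a=cv2.resize(im[190:250,248:308,::-1],(480,480),interpolation=cv2.INTER_NEAREST)
b=cv2.resize(d["image"][178:213,215:240,::-1],(320,480),interpolation=cv2.INTER_NEAREST)
cv2.imwrite("pics/z10.png",cv2.convertScaleAbs(np.hstack([a,b]),alpha=1.6,beta=10))
```

```text
t 7.7 pos [520.28 -17.06 356.51] y [-2.234e-01 -9.747e-01  1.000e-04] x [-6.e-04  0.e+00 -1.e+00] open 0.171
F [ 0.31  0.6  -1.06] M [ 0.048 -0.009  0.023]
shift [-0.49  0.13 -0.05] turn [ 0.      0.0006 -0.0001]
```

View pics/z10.png

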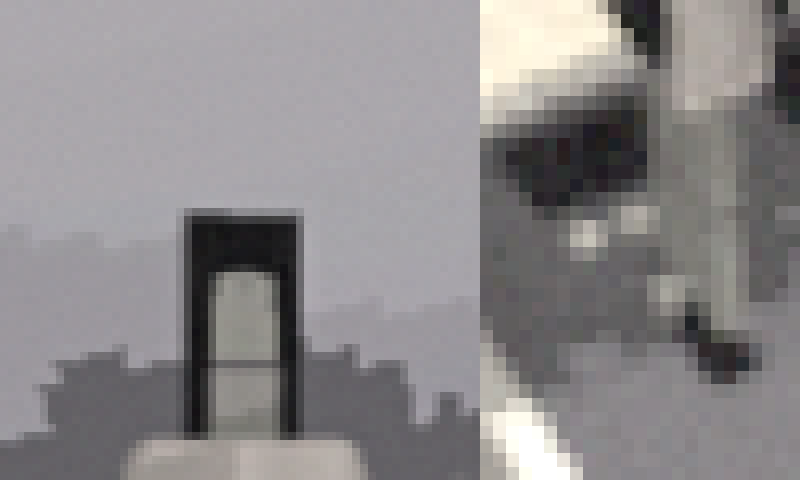

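>>> jog_arm(deltas=[3,0,0,0,0,0,0,3,0,0,0,0,0,0,3,0,0,0,0,0,0,2,0,0,0,0,0,0])

```text
t: 8.3
eef_pos: [520.3, -17.1, 345.3]
tcp_rot: [2.973, 1.57, -0.394]
ft_force: [-0.6, 0.2, -0.2]
opening: 0.167
```

```bash
python3 -c "
from h import *
plan(520.3,-17.2,343,-0.2253)"
```

```text
t 8.3 pos [520.34 -17.07 345.32] y [-2.232e-01 -9.748e-01  1.000e-04] x [ 5.e-04 -2.e-04 -1.e+00] open 0.167
F [-0.6   0.23 -0.17] M [0.007 0.009 0.035]
shift [2.32 0.14 0.01] turn [ 0.0002 -0.0005 -0.0001]
```

>>> jog_arm(deltas=[1.5,0,0,0,0,0,0,1,0,0,0,0,0,0,1,0,0,0,0,0,0])

```text
t: 8.68
eef_pos: [520.4, -17.1, 341.5]
tcp_rot: [2.879, 1.57, -0.488]
ft_force: [-0.0, -0.1, -1.2]
opening: 0.166
```

>>> jog_arm(deltas=[1,0,0,0,0,0,0,1,0,0,0,0,0,0])

```text
t: 8.93
eef_pos: [520.4, -17.1, 339.4]
tcp_rot: [3.029, 1.57, -0.338]
ft_force: [-0.1, -0.5, -1.1]
opening: 0.165
```

>>> jog_arm(deltas=[1,0,0,0,0,0,0])

```text
t: 9.05
eef_pos: [520.4, -17.1, 338.4]
tcp_rot: [3.029, 1.57, -0.338]
ft_force: [-0.4, 0.2, -0.6]
opening: 0.171
```

>>> jog_arm(deltas=[1,0,0,0,0,0,0])

```text
t: 9.18
eef_pos: [520.4, -17.1, 337.3]
tcp_rot: [3.08, 1.57, -0.287]
ft_force: [0.3, 0.2, -1.7]
opening: 0.168
```

Depth is about 13.7 mm with no resistance, so I'll continue in small steps.

>>> jog_arm(deltas=[1,0,0,0,0,0,0])

```text
t: 9.3
eef_pos: [520.5, -17.0, 336.4]
tcp_rot: [-2.957, 1.57, -0.041]
ft_force: [-0.2, 1.6, 4.7]
opening: 0.17
```

>>> jog_arm(deltas=[1,0,0,0,0,0,0])

```text
t: 9.43
eef_pos: [520.5, -17.0, 335.8]
tcp_rot: [-2.973, 1.569, -0.057]
ft_force: [-1.3, 0.3, 8.0]
opening: 0.167
```

>>> jog_arm(deltas=[1,0,0,0,0,0,0])

```text
t: 9.55
eef_pos: [520.6, -17.0, 335.4]
tcp_rot: [-3.041, 1.568, -0.125]
ft_force: [-1.8, 0.7, 8.6]
opening: 0.163
```

>>> jog_arm(deltas=[1,0,0,0,0,0,0])

```text
t: 9.68
eef_pos: [520.6, -17.0, 335.0]
tcp_rot: [-3.073, 1.567, -0.156]
ft_force: [-1.0, 0.6, 8.3]
opening: 0.166
```

>>> jog_arm(deltas=[1.3,0,0,0,0,0,0])

```text
t: 9.8
eef_pos: [520.7, -17.0, 334.4]
tcp_rot: [-3.084, 1.566, -0.168]
ft_force: [-0.7, 1.2, 6.7]
opening: 0.168
```

```bash
cat > look.py <<'E'
from h import *
import sys
x,y,z,k=float(sys.argv[1]),float(sys.argv[2]),float(sys.argv[3]),sys.argv[4]
plan(x,y,z,-0.2253)
c=cam('wrist'); im=c["image"]; d=cam('scene')
a=cv2.resize(im[190:250,248:308,::-1],(480,480),interpolation=cv2.INTER_NEAREST)
u=proj(d,[[x,y,100]])[0].astype(int)
b=cv2.resize(d["image"][u[1]-23:u[1]+12,u[0]-15:u[0]+10,::-1],(320,480),interpolation=cv2.INTER_NEAREST)
cv2.imwrite(f"pics/{k}.png",cv2.convertScaleAbs(np.hstack([a,b]),alpha=1.6,beta=10))
E
python3 look.py 520.3 -17.2 330 z11
```

```text
t 9.8 pos [520.67 -17.05 334.36] y [-2.232e-01 -9.748e-01 -3.000e-04] x [ 4.4e-03 -7.0e-04 -1.0e+00] open 0.168
F [-0.73  1.16  6.7 ] M [0.063 0.373 0.   ]
shift [4.36 0.23 0.35] turn [ 0.0002 -0.0044  0.0003]
```

View pics/z11.png

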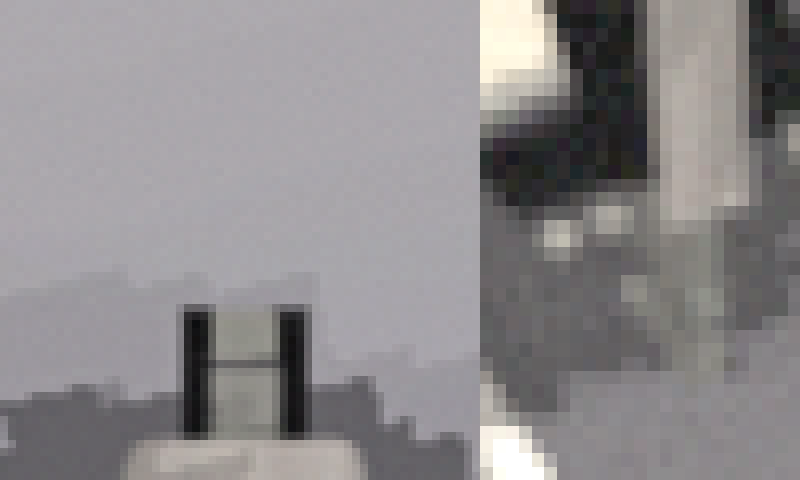

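>>> jog_arm(deltas=[1.5,0,0,0,0,0,0,1.5,0,0,0,0,0,0])

```text
t: 10.15
eef_pos: [520.8, -17.1, 332.3]
tcp_rot: [-3.099, 1.564, -0.182]
ft_force: [-0.1, 0.3, 6.0]
opening: 0.164
```

>>> jog_arm(deltas=[1.5,0,0,0,0,0,0,1.5,0,0,0,0,0,0])

```text
t: 10.4
eef_pos: [521.0, -17.2, 330.1]
tcp_rot: [-3.104, 1.562, -0.187]
ft_force: [-0.7, 0.1, 4.8]
opening: 0.166
```

```bash
python3 look.py 520.3 -17.2 326 z12
```

```text
t 10.4 pos [521.04 -17.16 330.12] y [-2.233e-01 -9.747e-01 -3.000e-04] x [ 0.0083 -0.0016 -1.    ] open 0.166
F [-0.71  0.08  4.8 ] M [ 0.098  0.175 -0.052]
shift [4.11 0.2  0.74] turn [ 0.0001 -0.0084  0.0003]
```

>>> jog_arm(deltas=[1.5,0,0.1,0,-0.004,0,0,1.5,0,0.1,0,-0.004,0,0])

```text
t: 10.75
eef_pos: [521.4, -17.3, 327.6]
tcp_rot: [-2.987, 1.568, -0.071]
ft_force: [2.4, -0.5, 5.8]
opening: 0.167
```

```bash
python3 look.py 520.3 -17.2 326 z12
```

```text
t 10.75 pos [521.37 -17.27 327.6 ] y [-2.235e-01 -9.747e-01 -5.000e-04] x [ 2.9e-03 -2.0e-04 -1.0e+00] open 0.167
F [ 2.43 -0.5   5.79] M [-0.037 -0.346 -0.121]
shift [1.59 0.17 1.06] turn [-0.0001 -0.0029  0.0005]
```

View pics/z12.png

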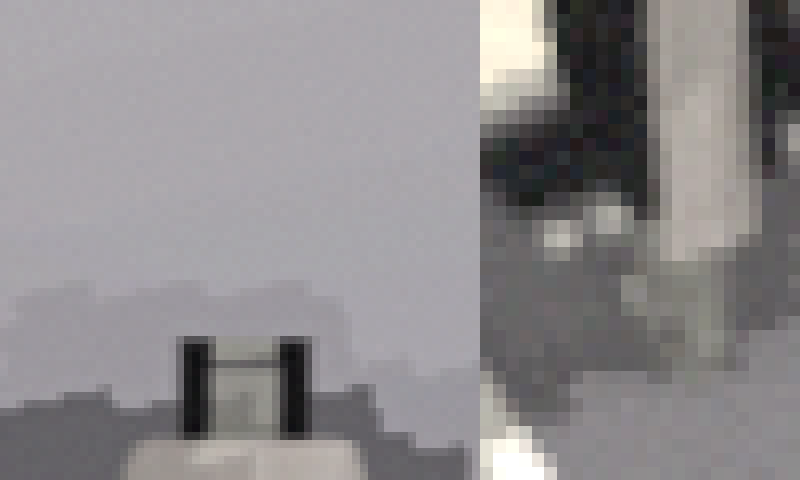

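>>> jog_arm(deltas=[1.6,0,0.1,0,-0.002,0,0,0,0,0,0,0,0,0,0,0,0,0,0,0,0])

```text
t: 11.22
eef_pos: [521.3, -17.2, 325.7]
tcp_rot: [-2.347, 1.57, 0.569]
ft_force: [1.2, -0.6, 4.8]
opening: 0.165
```

```bash
python3 look.py 520.3 -17.2 326 z13
```

```text
t 11.22 pos [521.3  -17.24 325.7 ] y [-2.235e-01 -9.747e-01 -4.000e-04] x [ 5.e-04  3.e-04 -1.e+00] open 0.165
F [ 1.16 -0.59  4.75] M [ 0.064 -0.295 -0.089]
shift [-0.3   0.19  0.99] turn [-0.0001 -0.0004  0.0004]
```

View pics/z13.png

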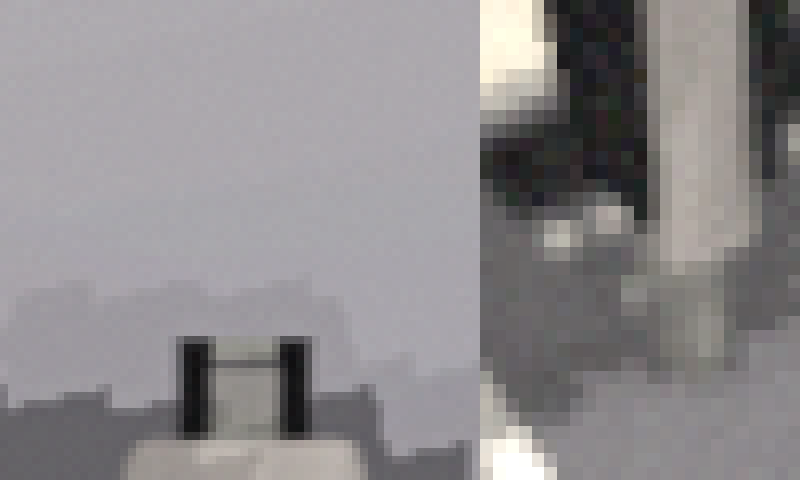

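>>> jog_arm(deltas=[0,0,0,0,0,0,0.25,0,0,0,0,0,0,0.35,0,0,0,0,0,0,0.45,0,0,0,0,0,0,0.5])

```text
t: 11.82
eef_pos: [520.6, -17.1, 324.6]
tcp_rot: [-0.009, 1.567, 2.907]
ft_force: [-0.3, -0.7, -0.8]
opening: 0.478
```

```bash
python3 look.py 520.3 -17.2 326 z14; python3 -c "
from h import *
cam('wrist','w14')"
```

```text
t 11.82 pos [520.56 -17.1  324.65] y [-0.2231 -0.9748 -0.    ] x [-3.5e-03  8.0e-04 -1.0e+00] open 0.478
F [-0.3  -0.65 -0.76] M [ 0.066  0.046 -0.027]
shift [-1.35  0.15  0.23] turn [0.0003 0.0036 0.    ]
```

View pics/z14.png

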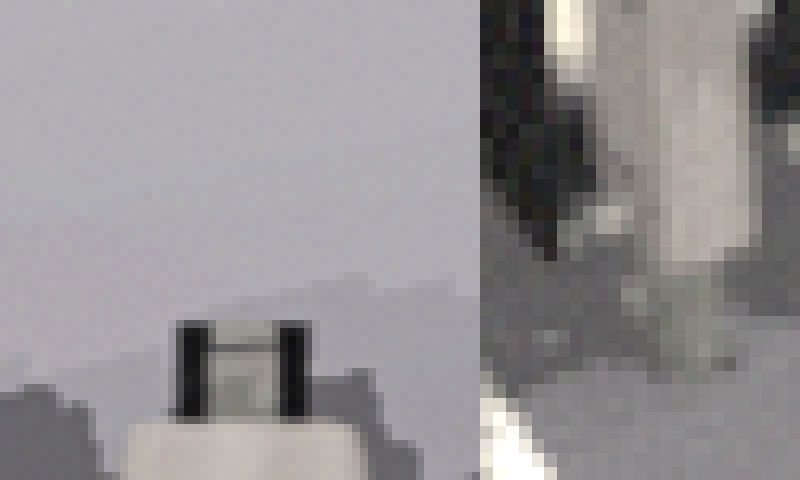

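View pics/w14.png

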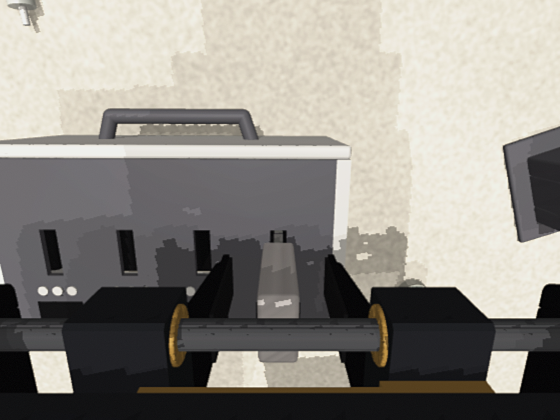

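>>> jog_arm(deltas=[0,0,0,0,0,0,0.9,0,0,0,0,0,0,0.9,0,0,0,0,0,0,0.9,-10,0,0,0,0.0036,0,0.9,-20,0,0,0,0,0,0.9,-30,0,0,0,0,0,0.9,-30,0,0,0,0,0,0.9,-30,0,0,0,0,0,0.9,0,0,0,0,0,0,0.9])

```text
t: 13.1
eef_pos: [520.2, -17.0, 451.7]
tcp_rot: [-3.083, 1.568, -0.166]
ft_force: [-0.3, -0.2, -1.2]
opening: 0.899
```

Run:
```python
from h import *
plan(520.3,-17.2,326,-.2253)
c=cam('wrist','w15');d=cam('scene','s15')
a=cv2.resize(d["image"][120:230,190:330,::-1],(763,600),interpolation=cv2.INTER_CUBIC)
cv2.imwrite('pics/z15.png',cv2.convertScaleAbs(a,alpha=1.4))
```

```text
t 13.1 pos [520.19 -17.03 451.74] y [-2.231e-01 -9.748e-01 -2.000e-04] x [ 2.8e-03 -5.0e-04 -1.0e+00] open 0.899
F [-0.26 -0.17 -1.2 ] M [-0.024  0.027 -0.   ]
shift [125.74   0.16   0.21] turn [ 0.0003 -0.0029  0.0002]
```

View pics/z15.png

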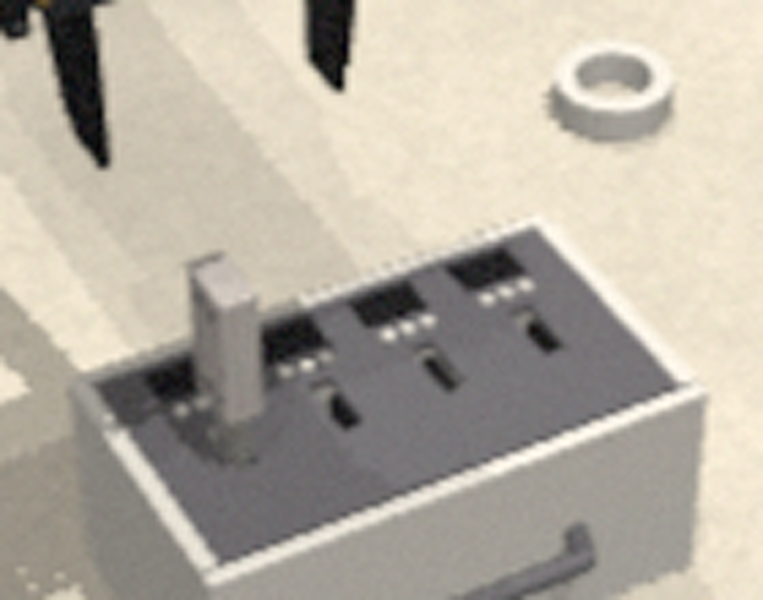

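View pics/w15.png

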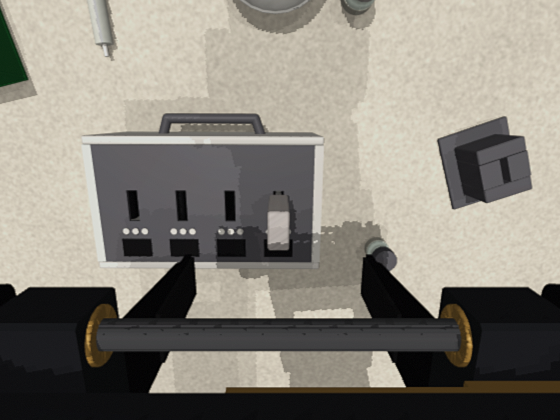

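Run:
```python
from h import *
c=cam('wrist');d=cam('scene')
q=np.array([[188,285],[222,257],[258,295],[228,320]])/5.45+[190,120]
for z in (175,180,185,190): 
    p=onz(d,q,z); print(z,p.mean(0).round(1),np.linalg.norm(np.diff(p,axis=0),axis=1).round(1))
# wrist: top face
a=cv2.resize(c["image"][180:270,240:320,::-1],(640,720)[:2] if 0 else (640,600),interpolation=cv2.INTER_NEAREST)
cv2.imwrite('pics/z16.png',cv2.convertScaleAbs(a,alpha=1.3))
for z in (175,180,185,190): print(z,proj(c,[[519,-17,z]]).round(1))
```

```text
175 [517.6 -14.5 175. ] [20.  26.1 17.5]
180 [522.4 -18.  180. ] [19.9 26.  17.4]
185 [527.1 -21.6 185. ] [19.7 25.8 17.2]
190 [531.8 -25.1 190. ] [19.6 25.6 17.1]
175 [[278.  227.5]]
180 [[278.  229.6]]
185 [[278.  231.7]]
190 [[278.  233.9]]
```

View pics/z16.png

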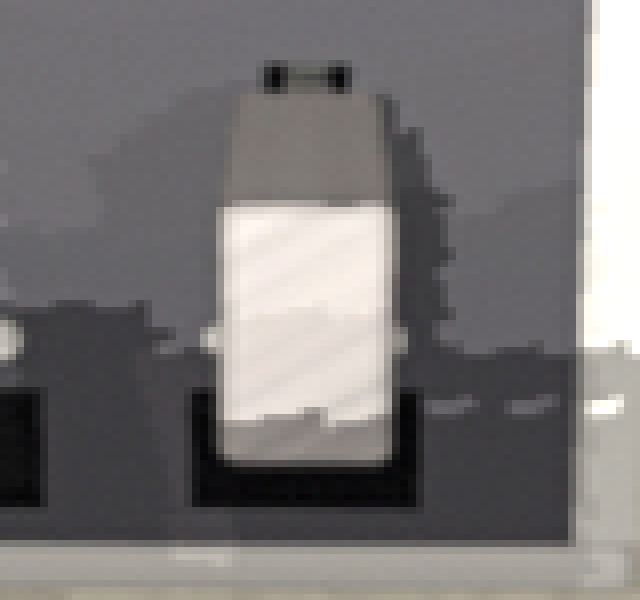

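Run:
```python
from h import *
d=cam('scene'); g=cv2.cvtColor(d["image"],cv2.COLOR_RGB2GRAY)
q=np.array([[188,285],[222,257],[258,295],[228,320]])/5.45+[190,120]-.4
print(q.mean(0))
a=np.array([np.cos(-.2253),np.sin(-.2253)]);b=np.array([-a[1],a[0]])
for z in (176,180,185,190): print(z,proj(d,[[519.8,-17.5,z]]).round(1))
for z in (115,120,125,130):   # grip bottom front corners (+x end)
    print(z,proj(d,[[*(np.array([519.8,-17.5])+15*a+s*8*b),z] for s in(1,-1)]).round(1).tolist())
# slot centres still visible in scene
P=np.array([[550.3,116.7,100],[539.4,72.1,100],[529.3,27.2,100]]); print(proj(d,P).round(1).tolist())
m=np.zeros_like(g); m[150:215,240:310]=(g[150:215,240:310]<40)*255
n,l,st,ce=cv2.connectedComponentsWithStats(m)
print([(st[i].tolist(),ce[i].round(1).tolist()) for i in range(1,n) if st[i,4]>8])
cv2.imwrite('pics/z17.png',cv2.convertScaleAbs(cv2.resize(d["image"][160:210,215:255,::-1],(480,600),interpolation=cv2.INTER_NEAREST),alpha=1.4))
print(env.state()["t"])
```

```text
[230.70091743 172.6733945 ]
176 [[230.6 173.8]]
180 [[230.5 172.3]]
185 [[230.4 170.4]]
190 [[230.2 168.5]]
115 [[238.7, 199.1], [231.8, 201.6]]
120 [[238.6, 197.3], [231.7, 199.9]]
125 [[238.5, 195.5], [231.6, 198.1]]
130 [[238.4, 193.8], [231.4, 196.3]]
[[288.3, 180.3], [270.0, 186.9], [251.3, 193.9]]
[([273, 166, 13, 7, 52], [278.7, 169.1]), ([255, 172, 12, 8, 56], [260.7, 175.5]), ([240, 178, 9, 8, 52], [243.7, 181.6]), ([287, 179, 5, 5, 15], [288.9, 181.3]), ([268, 186, 5, 5, 10], [270.1, 188.0]), ([251, 193, 4, 5, 16], [252.4, 195.2])]
13.35
```

View pics/z17.png

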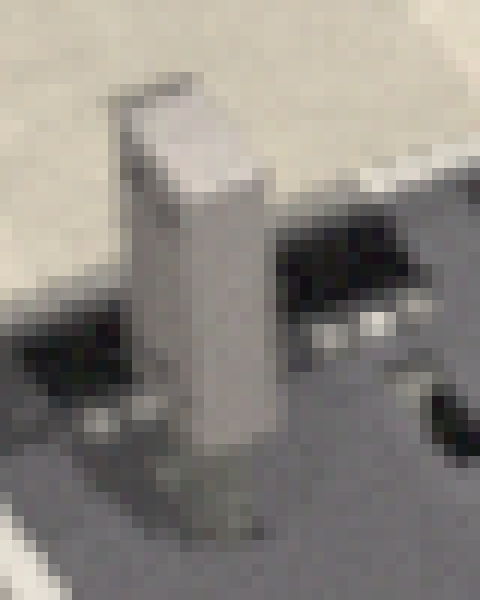

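```bash
python3 -c "
from h import *
print(env.state()['t']); print(env.job_done())"
```

```text
13.35
the job is handed in; nothing more can be done
None
```

The gauge is standing upright in the clip that drags, released, and the job is handed in at about 13.4 s of the 64 s allowed. The hand-in call gives no verdict.

**What I did:** I drew the gauge straight up out of its rest and tried it first in the slot near world (520, −17). The clip met the tip about 14 mm below the mouth. It let the blade in at roughly 10 N, then dragged at about 5 to 7 N, the highest reading I saw being about 9 N on the wrist. A hard stop would not have let the blade move on, so I took this as the gripping clip and did not try the other three. I pushed on to about 25 mm, opened the fingers and raised the arm clear.

**Last checks:**
- **Standing:** after release and again at the end, the pictures show the gauge upright and not moving.
- **Clear of the gauge:** the fingers are well above it, and the force readings are within noise.
- **Depth:** the tool position gave 25 to 26 mm. A first camera check gave about 27 to 30 mm. A closer reading of the scene picture, with the grip's lower edge at 125 to 127 mm and its top at 183 to 185 mm, gave about 25 to 27 mm. All are within the 17 to 35 mm allowed.
- **Other things:** I moved nothing else that I could see, but I did not measure the other objects again at the end.

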